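# Free the optical module of an opened scanner and hold it up to the inspection camera

## Robot

A 6-joint arm with a two-finger parallel gripper is mounted at the origin on the work surface. World frame = base frame: x ahead of the robot, y to its left, z up, the work surface at z = 0. Lengths are in m, angles in rad, forces in N, time in s.
With the tool pointing down it reaches from about 0.35 to 0.775 m from the base axis. Payload 7.3 kg.
Tool frame: the origin (TCP) lies midway between the tips of the shut fingers; the grasp point (between the pads) lies 19 mm behind it; z points along the fingers, y is the direction in which the jaws open and shut (so a half turn about z gives the same grasp; the last joint's range is limited). The gripper opens to 92 mm and grips with 3 to 60 N. Pads are 19 mm wide; open, the fingers measure 130 mm over their backs; the gripper's body (75 mm by 190 mm) begins 47 mm behind the grasp point.
Start: joints at [-1.248, 0.342, 1.524, -0, 1.275, -0.146], TCP at [0.237, -0.468, 0.227] pointing down, gripper open.
Joint ranges: [-2.53, 2.53], [-0.77, 2.02], [0.04, 2.7], [-1, 4.14], [0.28, 2.66], [-3.11, 3.11]. Speed limits (rad/s): [2.57, 2.57, 3.14, 3.14, 3.14, 3.14].

## Interface

Orientations are given as [roll, pitch, yaw] about the fixed x, y, z axes, in that order (R = Rz(yaw) Ry(pitch) Rx(roll)).
In Python, from cell import robot gives the robot as it stands.
- The arm moves only by the tool step_arm, never from a script. Its argument "moves" is a list that holds one entry, the list of rows, each a list of 4 numbers: the shift along the tool's x, y, z in m, then the turn about the tool's z in rad. In form: [[[dx, dy, dz, roll], ...]]. A call has 1 to 8 rows; each row shifts and turns the commanded pose from where the row before left it, along the tool's axes as they then stand; what a row does not reach is not made up. A row lasts 1/12 s, in which the tool goes at most 41.7 mm and 7.16 degrees, less where a joint would pass 70% of its speed; a pose out of reach is approached as far as the arm can. A call with a gripper value outside its range is refused whole. "hand" is the opening, from 0 (shut) to 1 (fully open), set as the call begins (left out, the last holds). The fingers move at their own pace and stop on an object; "force" is the grip in N (left out, the last holds). Time passes only in rows, so rows that do not move let the fingers close. It gives the time, the measured TCP pose, the force and the opening at its end, in the units of the state.
- robot.observe(): the state, without advancing time (a new reading comes with each control period).
- robot.read_camera(name): name is "side" or "top" or "wrist"; returns a dict with "frame" (400x640x3 uint8, red, green, blue), "fovy" (degrees; the focal length in pixels is half the picture's height over the tangent of half this angle, whatever the lens; pixels are square), "cx", "cy" (the principal point, pixels), "k1" (the pictures are not rectified: a ray, as slopes to the right and down, at radius r is drawn at 1 + k1 r^2 times it, then the intrinsics apply), "R" (3x3) and "t" (3): a world point X has camera coordinates R X + t. Camera axes: x right, y down, z forward; pixel columns grow to the right and rows downward; lengths in m; the calibration is good to about 2 mm. A picture is of the moment at which its call begins. There is no depth.
- robot.hand_in(): hands the job in, once; it reports no verdict.
The state is a dict: "time": time; "qpos": joint angles; "qvel": joint speeds; "joint_efforts": joint torques, N m; "tool_pos": TCP position; "tool_rot": TCP orientation; "contact_force": force on the tool from outside, world axes, zero at the start; "torque": the same for the moment, N m; "opening": finger opening in m.
Only numpy, scipy, OpenCV 4.12 (cv2) and the standard library are available. Lean on these libraries where they do the work, as an engineer would, in place of code of your own. Each camera call takes 0.05 s, during which the arm holds its last target.

## Task

On the repair bench, draw the sprung dark-steel retaining slide of the opened scanner right out to its stop (it stays there; leave it out), then lift the optical module out of its bay and hold it up in the air to the inspection camera on the column: level and upright, at the height of the camera's lens and on its line of sight, the module's lens turned straight towards the camera and 100 mm from the camera's front glass. Finish while still holding the module there, motionless in the gripper; do not bump the camera, and leave the other things on the bench where they are.

Things in the scene. Friction and masses are not known exactly. Their poses are not given: they have to be found in the camera images.
- cradle: Fixed service cradle with the scanner's opened black shell, 210 x 130 mm. Origin: centre of the underside, on the bench; +x runs lengthwise from slide to bay, z up. Bay centred at x = 40 mm, floor 20 mm above the bench; all walls there rise at most 10 mm above that floor. The slide's two guides (x -80 to -20 mm, y to 21 mm either side) rise 45 mm above the bench.
- retainer (a joint): Retaining slide: how far it is drawn out (m), level along the cradle's -x. 0: fully in, its tongue over the module's rear foot, which cannot be lifted; 0.040: at the stop. It starts at 0 to 0.004. A light spring (40 N/m) pulls it in, but a 4 N friction brake holds it wherever it is left; drawing it takes 4 to 6 N.
- retainer_tab (a point): Centre of the top of the slide's upright dark-steel pull tab; moves with the slide, axes of the cradle. Tab 14 mm thick (cradle x, the travel) x 26 mm wide (cradle y), standing 34 mm above the flat tongue (30 mm wide); top 79.5 mm above the bench. 45 mm are free between tab and module.
- module: Optical module: aluminium block 56 (x) x 36 (y) x 48 (z) mm, with a black lens barrel on its +x end (26 mm across, 10 long, axis 26 above the underside) and a foot on its -x end (14 long, 36 wide, 18 high). 0.11 to 0.23 kg. Origin: centre of the block's underside. It starts in the bay, axes parallel to the cradle's, origin at cradle (40, 0, 20) mm.
- module_lens (a point): Centre of the front face of the module's lens, at module (38, 0, 26) mm; the lens looks along the module's +x; axes are the module's.
- camera_head: Inspection camera head on a column, fixed: grey box with a black barrel and aluminium rim, 113 mm long and 44 mm across. Origin on its optical axis, 60 mm behind the front glass; +x is the level direction in which it looks, z up. Its height differs from run to run (optical axis 160 to 240 mm above the bench).
- camera_window (a point): Centre of the camera's front glass, at camera_head (60, 0, 0) mm; axes those of the camera head.
- focus (a point): The point in the air 100 mm in front of the camera's front glass on its optical axis, camera_head (160, 0, 0) mm, where the module's lens is to be held; axes those of the camera head.
- camera: The camera's stand, fixed to the bench: base 150 x 140 x 16 mm, origin at the centre of its underside, +x in the viewing direction. The column (22 mm across) stands at x = -30 mm, up to 320 mm; a small screen, 150 mm wide, sits on top of it, to 395 mm.
- battery: Bystander: grey battery pack 70 x 36 x 22 mm lying flat, origin at the centre of its underside.
- screwdriver: Bystander: screwdriver 180 mm long, lying along its own x.
- wipes: Bystander: white tub with black lid, 90 mm across, 120 mm tall, origin under its centre.
- meter: Bystander: orange hand meter 130 x 75 x 36 mm lying flat, origin under its centre.
- screw_tray: Bystander: black screw tray 110 x 80 x 22 mm with four cells, origin under its centre.
- shell_cap: Bystander: black scanner cap 85 x 65 x 32 mm, origin under its centre.
- solder_reel: Bystander: white reel 56 mm across, 35 mm tall, standing on end, origin under its centre.
Not all that is in view belongs to the job. What is shaped like the module but blue or yellow is not meant.

How it is judged:
On the way, in this order (a step that is already met when the one before it is completed fails the run):
1. the retaining slide is drawn out to its stop (within 3 mm) while the module still stands in its bay (value of joint retainer above 0.037 m and distance of module from where it was at the start of the episode below 0.01 m), for 0.2 s.
2. the module is lifted clear of the bay in the gripper (z of module in the frame of cradle above 0.06 m and contact force between the fingers and module above 1 N), for 0.2 s.
At the end, for the whole second after the job is handed in: The module is held still in the fingers, touching neither cradle nor camera: lens towards the camera and within 15 mm of the point 100 mm before its glass, axis within 12 degrees of the optical axis, upright within 12 degrees; the slide still out (34 mm or more of 40) (distance between module_lens and focus below 0.015 m and angle between the x axis of module and the x axis of camera_head, either way round below 0.21 rad and angle between module's own z axis and vertical below 0.21 rad and x of module in the frame of camera_head above 0.18 m and height (world z) of module above 0.1 m and contact force between the fingers and module above 1 N and contact force between module and cradle below 0.05 N and contact force between module and camera below 0.05 N and linear speed of module below 0.02 m/s and angular speed of module below 0.15 rad/s and value of joint retainer above 0.034 m); the arm keeps its last pose, push and grip.
It fails at once if the camera is bumped (more than 5 N) (contact force between any of the arm, the fingers, module and camera above 5 N).
It fails at once if another thing on the bench is shifted by more than 25 mm (distance of any of battery, screwdriver, wipes, meter, screw_tray, shell_cap, solder_reel from where it was at the start of the episode above 0.025 m).
It also fails if it takes over 50 s, if anything falls off the work surface, if the arm or the gripper's body presses on something with over 40 N, if the wrist force passes 120 N, or if a joint passes its speed limit or range.

## Working session

There is one attempt and no reset: what is moved stays moved. The work goes in short steps, Python scripts to look and compute and a tool call to move; the robot and the scene stay as the last step left them, time stands still between calls to the robot, and variables do not carry over. Pictures are saved under pics/ and viewed, and the job is handed in when it is done.

Besides the shell and the picture viewer there is one more tool, called after "Call:" as name(argument=value, ...) on one line, values as JSON. step_arm: Moves the arm, as the interface text tells. Its arguments: {"type":"object","properties":{"moves":{"type":"array","items":{"type":"array","items":{"type":"array","items":{"type":"number"}}}},"hand":{"type":"number"},"force":{"type":"number"}},"required":["moves"]}

```bash
mkdir -p pics; ls
python3 - <<'E'
from cell import robot
import cv2
for n in ["side","top","wrist"]:
    c=robot.read_camera(n)
    cv2.imwrite(f"pics/{n}0.png",c["frame"][:,:,::-1])
    print(n,c["fovy"],c["cx"],c["cy"],c["k1"],c["R"],c["t"])
print(robot.observe())
E
```

```text
pics
side 54.7434945045693 326.0539174769595 201.52177413551732 -0.016149199071910605 [[-0.84587808 -0.53336007  0.00416012]
 [-0.28511431  0.44555549 -0.84864017]
 [ 0.45077721 -0.71903223 -0.52895421]] [0.48994254 0.26115446 0.87325515]
top 56.45139594345099 324.7080391391498 203.11270478221448 -0.08155034545373199 [[-0.01650512 -0.99923455 -0.03546683]
 [-0.98949199  0.02141956 -0.1429923 ]
 [ 0.14364253  0.03273404 -0.98908812]] [0.03496078 0.59481494 1.03551348]
wrist 63.83551150377026 318.882615975512 201.48965150199675 0.005854349849717522 [[ 0.45229951 -0.89186011 -0.00327132]
 [-0.86391305 -0.43903161  0.24679039]
 [-0.22153872 -0.10879704 -0.96906336]] [-0.5238489  -0.0316381   0.38974438]
{'time': 0.15, 'qpos': array([-1.24800738e+00,  3.42579139e-01,  1.52479506e+00, -1.38303863e-05,
        1.27542038e+00, -1.46001116e-01]), 'qvel': array([ 1.52563186e-03, -3.32433524e-03, -3.24807260e-03, -4.91396729e-05,
        3.00033179e-04, -6.82907973e-04]), 'joint_efforts': array([ 1.88909871e-03, -4.31469619e+01, -2.44355464e+01,  7.18464260e-02,
        5.37934934e-02, -7.56758709e-05]), 'tool_pos': array([ 0.23711446, -0.46805425,  0.22619696]), 'tool_rot': array([-3.14040159e+00, -1.61773316e-04,  4.68794002e-01]), 'contact_force': array([ 1.06467191,  0.78962896, -0.10625831]), 'torque': array([ 0.00707211,  0.05430728, -0.00816015]), 'opening': 0.09160143212524484}
```

View pics/side0.png

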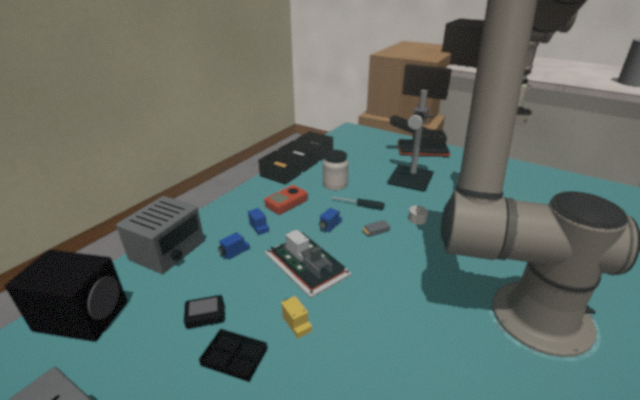

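View pics/top0.png

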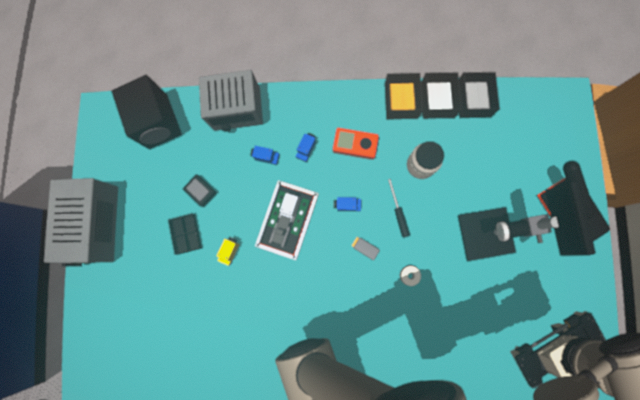

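View pics/wrist0.png

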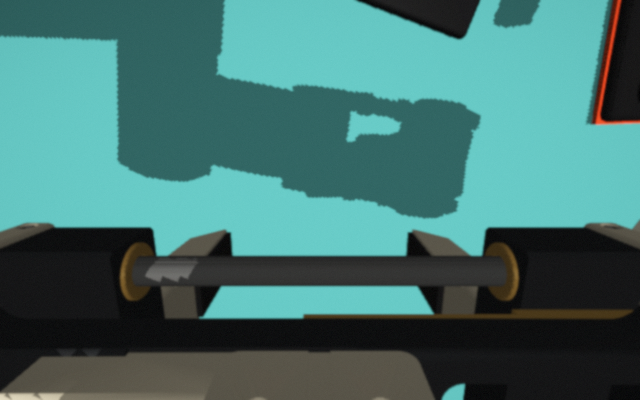

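Run:
```python
import cv2
s=cv2.imread("pics/side0.png");t=cv2.imread("pics/top0.png")
cv2.imwrite("pics/a1.png",cv2.resize(s[40:200,360:480],None,fx=5,fy=3.75 if 0 else 5,interpolation=cv2.INTER_CUBIC)[:600])
cv2.imwrite("pics/a2.png",cv2.resize(t[150:270,440:620],None,fx=4.4,fy=4.4,interpolation=cv2.INTER_CUBIC))
cv2.imwrite("pics/a3.png",cv2.resize(t[170:270,240:340],None,fx=6,fy=6,interpolation=cv2.INTER_CUBIC))
cv2.imwrite("pics/a4.png",cv2.resize(s[220:300,255:360],None,fx=7,fy=7,interpolation=cv2.INTER_CUBIC))
```

```text
(no output)
```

View pics/a1.png

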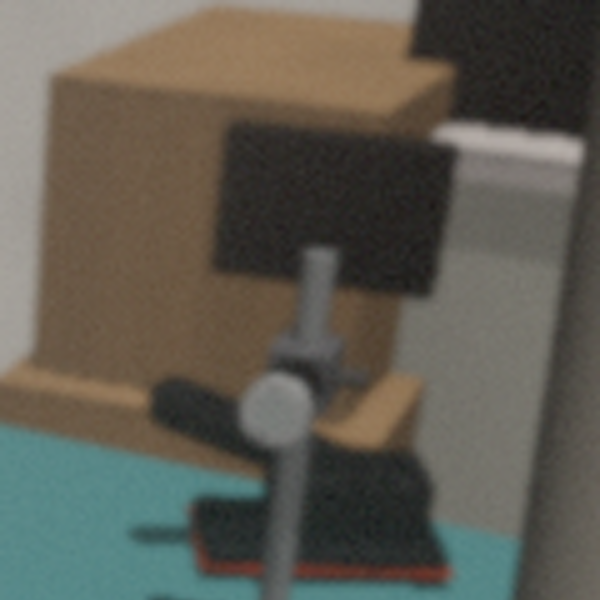

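View pics/a2.png

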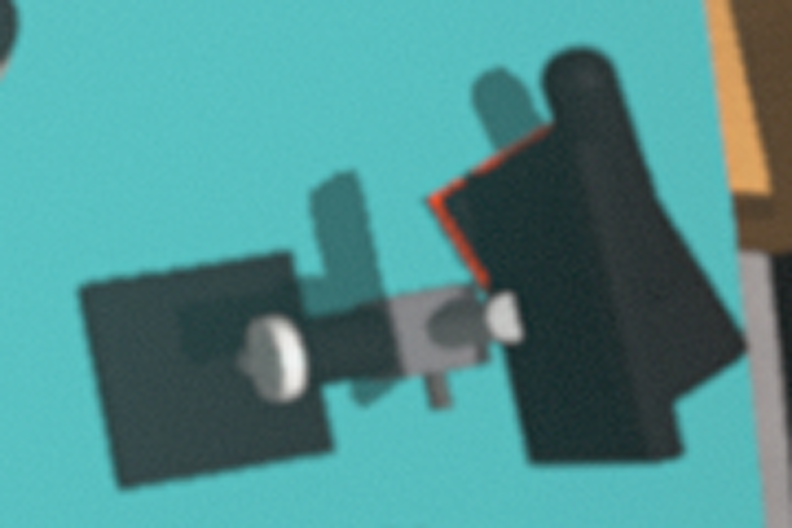

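View pics/a3.png

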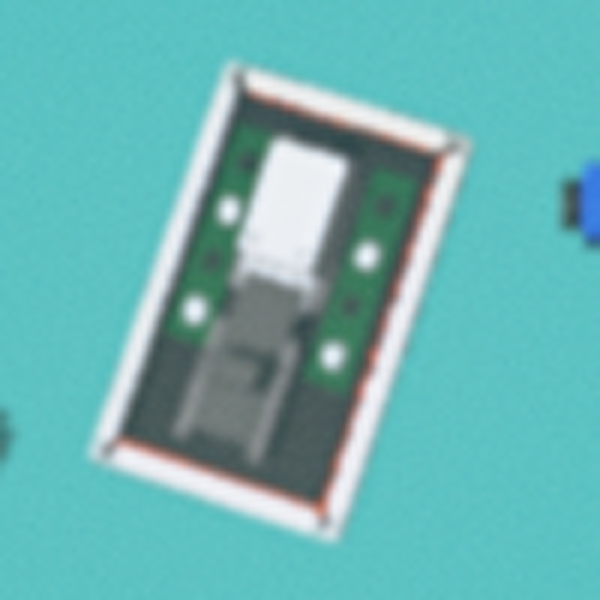

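View pics/a4.png

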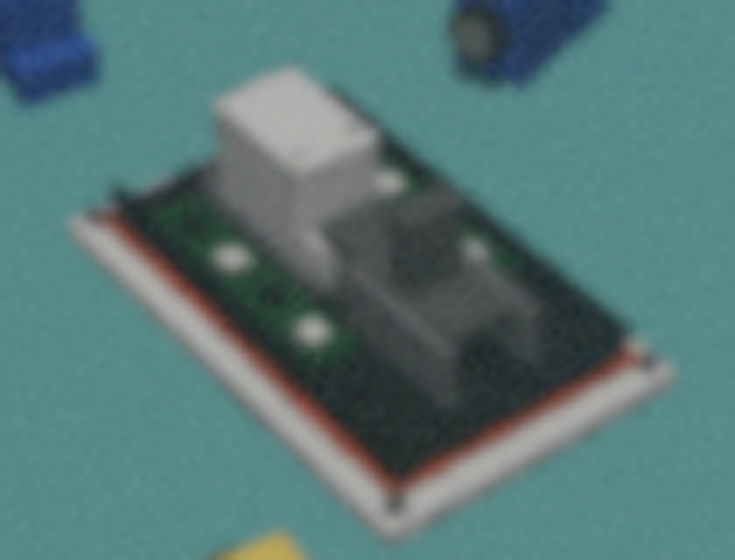

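```bash
cat > h.py <<'E'
import numpy as np, cv2
from scipy.optimize import least_squares
def K(c):
    f=200/np.tan(np.radians(c["fovy"])/2); return np.array([[f,0,c["cx"]],[0,f,c["cy"]],[0,0,1]])
def proj(c,X):
    P=np.atleast_2d(X)@c["R"].T+c["t"]; s=P[:,:2]/P[:,2:]; r2=(s**2).sum(1,keepdims=True)
    s=s*(1+c["k1"]*r2); k=K(c); return s*k[0,0]+k[:2,2]
def ray(c,uv):
    k=K(c); uv=np.atleast_2d(np.array(uv,float))
    s=cv2.undistortPoints(uv[:,None],k,np.array([c["k1"],0,0,0.]),)[:,0]
    d=np.c_[s,np.ones(len(s))]@c["R"]; o=-c["R"].T@c["t"]; return o,d/np.linalg.norm(d,axis=1,keepdims=True)
def plane(c,uv,z):
    o,d=ray(c,uv); return o+d*((z-o[2])/d[:,2])[:,None]
def tri(cs,uvs):
    A=np.zeros((3,3));b=np.zeros(3);L=[]
    for c,uv in zip(cs,uvs):
        o,d=ray(c,uv);d=d[0];M=np.eye(3)-np.outer(d,d);A+=M;b+=M@o;L.append((o,d))
    X=np.linalg.solve(A,b); return X,[np.linalg.norm((np.eye(3)-np.outer(d,d))@(X-o))*1e3 for o,d in L]
E
python3 - <<'E'
from h import *
from cell import robot
np.set_printoptions(precision=4,suppress=True)
T=robot.read_camera("top");S=robot.read_camera("side")
print(robot.observe()["time"], "campos",-T["R"].T@T["t"],-S["R"].T@S["t"])
f=T["frame"]; hsv=cv2.cvtColor(f,cv2.COLOR_RGB2HSV)
# module top in top view
m=((hsv[...,1]<45)&(hsv[...,2]>205)).astype(np.uint8); mm=m*0; mm[185:225,270:310]=m[185:225,270:310]
n,l,st,ce=cv2.connectedComponentsWithStats(mm)
i=1+np.argmax(st[1:,4]);print(st[1:])
cn=cv2.findContours((l==i).astype(np.uint8),cv2.RETR_EXTERNAL,cv2.CHAIN_APPROX_NONE)[0][0]
r=cv2.minAreaRect(cn);bx=cv2.boxPoints(r);print(r,bx)
P=plane(T,bx,.068);print(P, P.mean(0)); 
for a in range(2):
    e=P[a+1]-P[a];print(np.linalg.norm(e),np.degrees(np.arctan2(e[1],e[0])))
# teal mask to get cradle outline & base
teal=((hsv[...,0]>80)&(hsv[...,0]<98)&(hsv[...,1]>90)).astype(np.uint8)
nt=1-teal
for nm,(y0,y1,x0,x1) in dict(cradle=(172,268,248,326)).items():
    q=nt*0;q[y0:y1,x0:x1]=nt[y0:y1,x0:x1]
    n,l,st,ce=cv2.connectedComponentsWithStats(q);i=1+np.argmax(st[1:,4])
    cn=cv2.findContours((l==i).astype(np.uint8),cv2.RETR_EXTERNAL,cv2.CHAIN_APPROX_NONE)[0][0]
    r=cv2.minAreaRect(cn);bx=cv2.boxPoints(r)
    for z in (0.,.01,.02):
        P=plane(T,bx,z);print(nm,z,P[:,:2].ravel(),P.mean(0))
        for a in range(2):
            e=P[a+1]-P[a];print(np.linalg.norm(e),np.degrees(np.arctan2(e[1],e[0])))
E
```

```text
0.25 campos [ 0.4404 -0.0117  1.1105] [0.0952 0.7729 0.6815]
[[270 185   9  25  62]
 [283 185  27   9  81]
 [280 194  17  24 265]
 [277 204   2   3   5]
 [300 211   3   3   6]
 [305 211   5  14  36]
 [271 220   3   3   7]]
((287.90283203125, 205.03024291992188), (12.697484016418457, 21.783241271972656), 16.389541625976562) [[278.7388 213.6879]
 [284.8853 192.7898]
 [297.0668 196.3726]
 [290.9203 217.2707]]
[[0.5643 0.1536 0.068 ]
 [0.624  0.136  0.068 ]
 [0.6129 0.1012 0.068 ]
 [0.5535 0.1189 0.068 ]] [0.5887 0.1274 0.068 ]
0.06221586243934873 -16.42691902720596
0.036593358635392134 -107.73806319330558
cradle 0.0 [0.4756 0.2408 0.6826 0.1704 0.6342 0.0405 0.4306 0.113 ] [0.5558 0.1412 0.    ]
0.21866584649018023 -18.796699095223765
0.1385640665602044 -110.42494280850255
cradle 0.01 [0.4753 0.2385 0.6804 0.1687 0.6325 0.04   0.4307 0.1118] [0.5547 0.1398 0.01  ]
0.2166967850404159 -18.79669909522377
0.13731631266463426 -110.42494280850255
cradle 0.02 [0.475  0.2363 0.6782 0.1671 0.6308 0.0396 0.4308 0.1107] [0.5537 0.1384 0.02  ]
0.2147277235906518 -18.79669909522377
0.13606855876906415 -110.42494280850256
```

Run:
```python
from h import *
from cell import robot
np.set_printoptions(precision=4,suppress=True)
T=robot.read_camera("top");S=robot.read_camera("side")
def Tf(p,yaw): 
    c,s=np.cos(yaw),np.sin(yaw); return lambda q:(np.asarray(q,float)@np.array([[c,s,0],[-s,c,0],[0,0,1]]))+p
yaw=np.radians(-18.6); C=Tf([.5545,.1395,0],yaw)
def box(x0,x1,y0,y1,z): return np.array([[x0,y0,z],[x1,y0,z],[x1,y1,z],[x0,y1,z]])/1e3
for n,c,(y0,y1,x0,x1) in (("t",T,(170,270,240,340)),("s",S,(220,300,255,360))):
    k=7;im=cv2.resize(c["frame"][y0:y1,x0:x1],None,fx=k,fy=k,interpolation=cv2.INTER_CUBIC)[:,:,::-1].copy()
    for b,col in ((box(-105,105,-65,65,0),(255,0,0)),(box(12,68,-18,18,68),(0,0,255)),(box(-2,12,-18,18,38),(0,255,255)),(box(-80,-20,-21,21,45),(255,0,255)),(box(-61,-47,-13,13,79.5),(0,255,0))):
        p=proj(c,C(b)); p=((p-[x0,y0]+.5)*k-.5).round().astype(int); cv2.polylines(im,[p[:,None]],True,col,1,cv2.LINE_AA)
    cv2.imwrite(f"pics/b_{n}.png",im[:600])
# camera: zoomed crops
cv2.imwrite("pics/b_ct.png",cv2.resize(T["frame"][195:265,455:560][:,:,::-1],None,fx=7,fy=7,interpolation=cv2.INTER_CUBIC))
cv2.imwrite("pics/b_cs.png",cv2.resize(S["frame"][100:195,380:460][:,:,::-1],None,fx=6,fy=6,interpolation=cv2.INTER_CUBIC))
```

```text
(no output)
```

View pics/b_t.png

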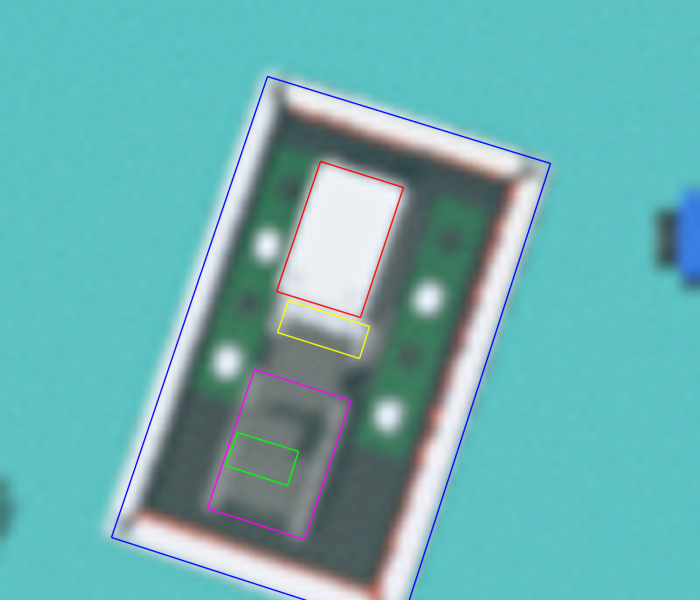

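View pics/b_s.png

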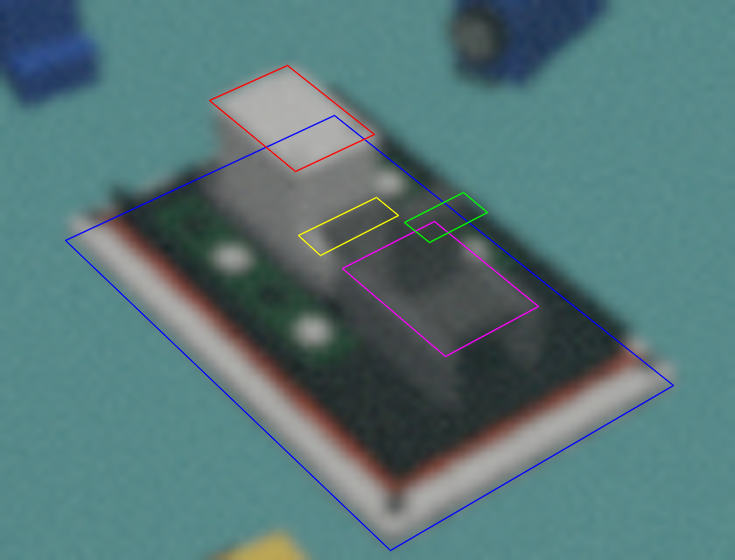

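View pics/b_ct.png

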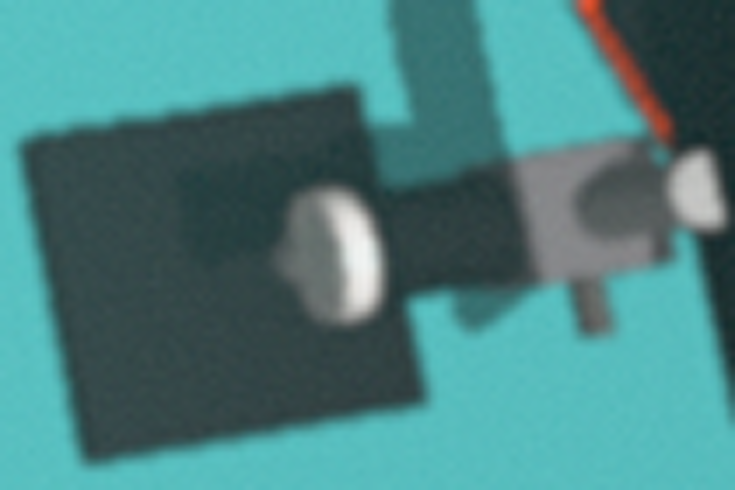

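View pics/b_cs.png

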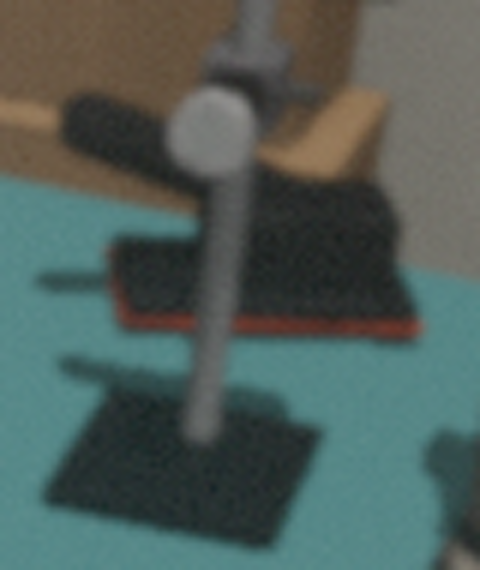

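Run:
```python
from h import *
from cell import robot
np.set_printoptions(precision=4,suppress=True)
T=robot.read_camera("top");S=robot.read_camera("side")
b=(np.array([[22,145],[358,88],[428,402],[85,462]])+.5)/7-.5+[455,195]
P=plane(T,b,.016);print(P,P.mean(0))
for a in range(4):
    e=P[(a+1)%4]-P[a];print(np.linalg.norm(e),np.degrees(np.arctan2(e[1],e[0])))
b=(np.array([[110,385],[322,430],[268,548],[45,500]])+.5)/6-.5+[380,100]
P=plane(S,b,.016);print(P,P.mean(0))
for a in range(4):
    e=P[(a+1)%4]-P[a];print(np.linalg.norm(e),np.degrees(np.arctan2(e[1],e[0])))
t=(np.array([315,253])+.5)/7-.5+[455,195]; s=(np.array([208,132])+.5)/6-.5+[380,100]
X,e=tri([T,S],[t,s]);print(X,e)
```

```text
[[ 0.5546 -0.3674  0.016 ]
 [ 0.5756 -0.5136  0.016 ]
 [ 0.4425 -0.5331  0.016 ]
 [ 0.4217 -0.3856  0.016 ]] [ 0.4986 -0.4499  0.016 ]
0.1477658322994266 -81.82417930394581
0.13452142434668451 -171.68565259667471
0.14893931829248205 98.02637083823798
0.13413521838342654 7.813706280359189
[[ 0.5755 -0.5157  0.016 ]
 [ 0.4388 -0.529   0.016 ]
 [ 0.4162 -0.3707  0.016 ]
 [ 0.5469 -0.3533  0.016 ]] [ 0.4944 -0.4422  0.016 ]
0.13727123421363133 -174.46665638302414
0.15991686732308846 98.12211229628188
0.13185861534871268 7.557039624385419
0.1649011196988361 -80.0433787864101
[ 0.4913 -0.3912  0.242 ] [np.float64(1.3056794571354442), np.float64(1.3056794571353902)]
```

Call:
step_arm(moves=[[[0.015,-0.012,0,0],[0.0265,-0.0214,0,0],[0.0265,-0.0214,0,0],[0.0265,-0.0214,0,0],[0.0265,-0.0214,0,0],[0.0265,-0.0214,0,0],[0.0265,-0.0214,0,0],[0.0265,-0.0214,0,0]]], hand=1)

```text
time: 1.12
tool_pos: [0.3433, -0.2319, 0.2269]
tool_rot: [3.141, -0.0, 0.468]
contact_force: [-0.0, -0.5, -0.7]
opening: 0.0916
```

Call:
step_arm(moves=[[[0.0265,-0.0214,0,0],[0.0265,-0.0214,0,0],[0.0265,-0.0214,0,0],[0.0265,-0.0214,0,0],[0.0265,-0.0214,0,0],[0.0265,-0.0214,0,0],[0.0265,-0.0214,0,0],[0.0265,-0.0214,0,0]]])

```text
time: 1.78
tool_pos: [0.4552, 0.0168, 0.2269]
tool_rot: [3.141, -0.0, 0.469]
contact_force: [0.4, -0.4, -0.2]
opening: 0.0916
```

Call:
step_arm(moves=[[[0.0265,-0.0214,0,-0.12],[0,0,0,-0.12],[0,0,0,-0.12],[0,0,0,-0.12],[0,0,0,-0.12],[0,0,0,-0.12],[0,0,0,-0.056],[0,0,0,0]]])

```text
time: 2.45
tool_pos: [0.4687, 0.0462, 0.2267]
tool_rot: [3.141, 0.0, 1.247]
contact_force: [-0.5, -0.8, 0.2]
opening: 0.0914
```

Run:
```python
from cell import robot
import cv2
o=robot.observe();print(o["time"],o["tool_pos"],o["tool_rot"],o["qpos"])
for n in ["side","top","wrist"]:
    cv2.imwrite(f"pics/{n}1.png",robot.read_camera(n)["frame"][:,:,::-1])
```

```text
2.45 [0.46872789 0.04616861 0.22673829] [3.14145195e+00 6.90741424e-05 1.24684406e+00] [-6.46779095e-02  2.43104673e-01  1.66467451e+00 -1.08972126e-04
  1.23369518e+00  2.59310387e-01]
```

View pics/wrist1.png

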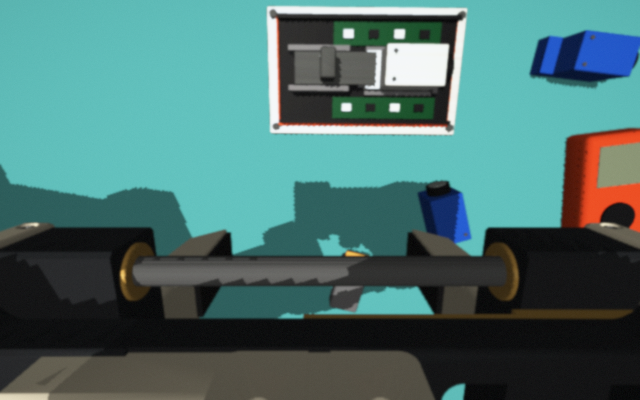

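Run:
```python
from h import *
from cell import robot
c=robot.read_camera("wrist")
x0,y0,x1,y1=260,0,475,140;k=3.7
cv2.imwrite("pics/w1z.png",cv2.resize(c["frame"][y0:y1,x0:x1][:,:,::-1],None,fx=k,fy=k,interpolation=cv2.INTER_CUBIC))
```

```text
(no output)
```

View pics/w1z.png

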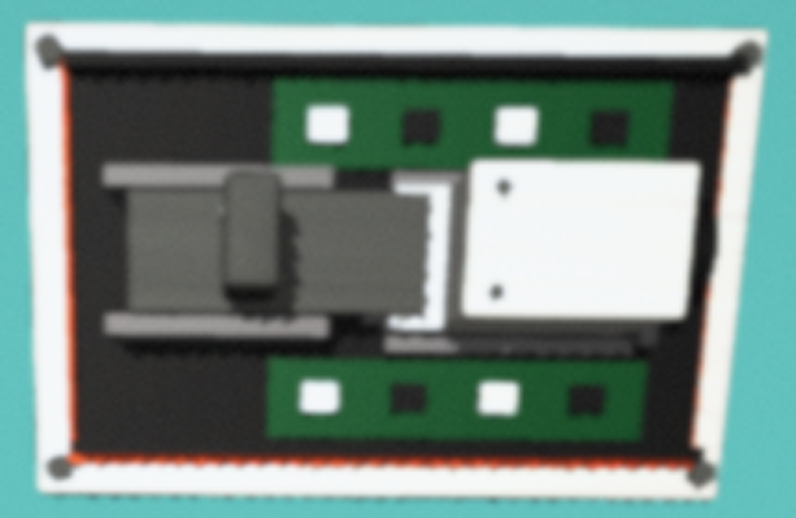

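Run:
```python
from h import *
from cell import robot
np.set_printoptions(precision=4,suppress=True)
c=robot.read_camera("wrist")
def u(p): return (np.array(p)+.5)/3.7-.5+[260,0]
for nm,p,z in (("mod",[(472,160),(700,163),(686,320),(462,318)],.068),("tab",[(230,172),(281,172),(277,287),(226,287)],.0795)):
    P=plane(c,u(p),z);print(nm,P[:,:2].ravel(),P.mean(0))
    for a in range(4):
        e=P[(a+1)%4]-P[a];print(np.linalg.norm(e)*1e3,np.degrees(np.arctan2(e[1],e[0])))
o=robot.observe();print(o["time"],o["tool_pos"],o["tool_rot"])
```

```text
mod [0.5694 0.1525 0.6218 0.1339 0.6103 0.0997 0.5572 0.1183] [0.5897 0.1261 0.068 ]
55.53744742956216 -19.547327332005025
36.10403307074409 -108.51179206078652
56.25711593474637 160.69445940469697
36.33560058989383 70.34753320952899
tab [0.5119 0.1668 0.5233 0.1629 0.5145 0.139  0.5029 0.143 ] [0.5132 0.1529 0.0795]
12.010916726038168 -18.773122959604404
25.403889409050798 -110.17169597262338
12.284460595878604 161.23679694779804
25.414162845284608 69.2118934960659
2.7 [0.4687 0.0461 0.2267] [3.1415 0.     1.2435]
```

Call:
step_arm(moves=[[[0.029,0.002,0,0],[0.029,0.002,0,0],[0.029,0.002,0,0],[0.0286,0.0024,0,0],[0,0,0.025,0],[0,0,0.025,0],[0,0,0.025,0],[0,0,0,0]]], hand=0.45)

```text
time: 3.37
tool_pos: [0.5108, 0.1527, 0.1472]
tool_rot: [-3.134, 0.004, 1.244]
contact_force: [-1.3, 0.1, -0.4]
opening: 0.0436
```

Run:
```python
from cell import robot
import cv2
o=robot.observe();print(o["time"],o["tool_pos"],o["tool_rot"],o["opening"])
for n in ["wrist","side"]:
    cv2.imwrite(f"pics/{n}2.png",robot.read_camera(n)["frame"][:,:,::-1])
```

```text
3.3667 [0.51084904 0.15269577 0.14716882] [-3.13372049  0.00418818  1.24429661] 0.04362818081885866
```

View pics/wrist2.png

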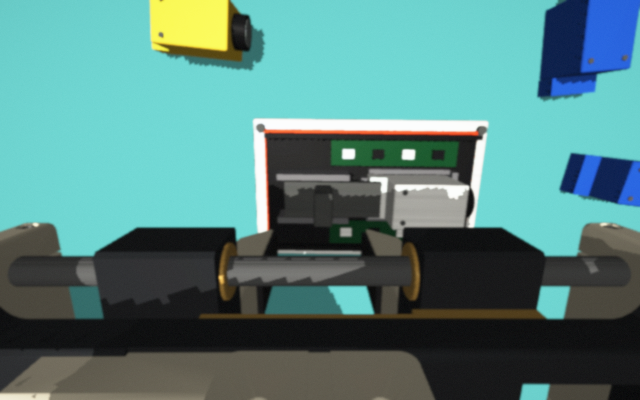

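Call:
step_arm(moves=[[[0,0,0,0],[0,0,0,0]]])

```text
time: 3.63
tool_pos: [0.5148, 0.153, 0.1535]
tool_rot: [3.139, -0.001, 1.244]
contact_force: [0.3, 0.5, -0.1]
opening: 0.0411
```

Call:
step_arm(moves=[[[0,-0.001,0.015,0],[0,0,0.02,0],[0,0,0.02,0],[0,0,0.02,0],[0,0,0.015,0],[0,0,0.007,0],[0,0,0,0],[0,0,0,0]]])

```text
time: 4.3
tool_pos: [0.5135, 0.1533, 0.0557]
tool_rot: [3.14, -0.001, 1.245]
contact_force: [0.6, -0.5, 0.9]
opening: 0.0413
```

Call:
step_arm(moves=[[[0,0,0,0],[0,0,0,0],[0,0,0,0],[0,0,0,0],[0,0,0,0],[0,0,0,0]]], hand=0, force=15)

```text
time: 4.8
tool_pos: [0.5131, 0.1533, 0.0551]
tool_rot: [3.141, -0.0, 1.244]
contact_force: [-0.3, -0.3, 3.1]
opening: 0.0138
```

Call:
step_arm(moves=[[[0,-0.003,0,0],[0,-0.005,0,0],[0,-0.005,0,0],[0,-0.006,0,0],[0,-0.006,0,0],[0,-0.006,0,0],[0,-0.004,0,0],[0,-0.002,0,0]]])

```text
time: 5.47
tool_pos: [0.478, 0.1656, 0.0551]
tool_rot: [3.14, -0.001, 1.245]
contact_force: [5.1, -1.5, 0.6]
opening: 0.0142
```

Call:
step_arm(moves=[[[0,-0.001,0,0],[0,-0.001,0,0],[0,0,0,0]]])

```text
time: 5.72
tool_pos: [0.4772, 0.1659, 0.0551]
tool_rot: [3.138, -0.001, 1.245]
contact_force: [6.3, -2.7, -0.5]
opening: 0.0137
```

Call:
step_arm(moves=[[[0,-0.001,0,0],[0,-0.001,0,0],[0,0,0,0]]])

```text
time: 5.97
tool_pos: [0.4772, 0.1659, 0.0551]
tool_rot: [3.134, -0.002, 1.245]
contact_force: [14.4, -5.7, -5.8]
opening: 0.014
```

Call:
step_arm(moves=[[[0,0,0,0],[0,0.001,0,0],[0,0.001,0,0],[0,0,0,0]]])

```text
time: 6.3
tool_pos: [0.4772, 0.1659, 0.0551]
tool_rot: [3.139, -0.001, 1.245]
contact_force: [6.3, -0.7, -0.7]
opening: 0.0138
```

Call:
step_arm(moves=[[[0,0,0,0],[0,0,0,0],[0,0,0,0],[0,0,0,0],[0,0,0,0]]], hand=0.45)

```text
time: 6.72
tool_pos: [0.4751, 0.1658, 0.0545]
tool_rot: [-3.14, 0.001, 1.245]
contact_force: [0.0, -0.9, -0.9]
opening: 0.0401
```

Call:
step_arm(moves=[[[0,0,-0.015,0],[0,0,-0.02,0],[0,0,-0.02,0],[0,0,-0.02,0],[0,0,-0.01,0],[0,0,0,0],[0,0,0,0]]])

```text
time: 7.3
tool_pos: [0.4756, 0.1658, 0.1394]
tool_rot: [3.141, 0.0, 1.245]
contact_force: [-0.7, -0.2, 0.0]
opening: 0.0413
```

Run:
```python
from cell import robot
import cv2
o=robot.observe();print(o["time"],o["tool_pos"],o["tool_rot"],o["opening"])
for n in ["wrist","top"]:
    f=robot.read_camera(n)["frame"][:,:,::-1]
    cv2.imwrite(f"pics/{n}3.png",f)
```

```text
7.3 [0.47561173 0.16577959 0.13943337] [3.14146850e+00 1.66671149e-05 1.24486246e+00] 0.041319206025771556
```

View pics/wrist3.png

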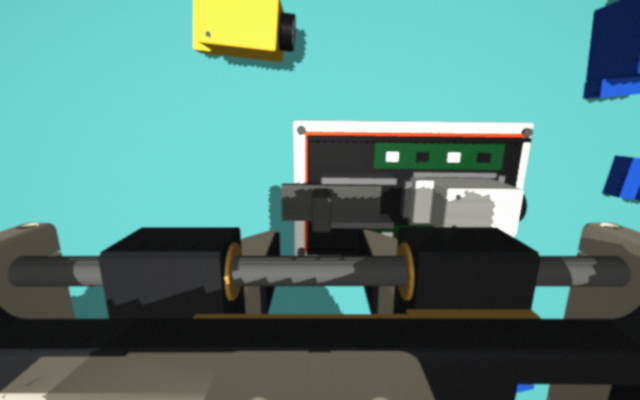

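Call:
step_arm(moves=[[[0,0,0,0.12],[0,0,0,0.12],[0,0,0,0.12],[0,0,0,0.12],[0,0,0,0.12],[0,0,0,0.12],[0,0,0,0.12],[0,0,0,0.12]]], hand=0.7)

```text
time: 8.07
tool_pos: [0.4751, 0.1656, 0.1382]
tool_rot: [-3.141, 0.003, 0.279]
contact_force: [0.2, 0.1, -0.9]
opening: 0.0642
```

Call:
step_arm(moves=[[[0,0,0,0.12],[0,0,0,0.12],[0,0,0,0.12],[0,0,0,0.12],[0,0,0,0.12],[0,0,0,0.017],[0,0,0,0],[0,0,0,0]]])

```text
time: 8.73
tool_pos: [0.4755, 0.1657, 0.139]
tool_rot: [3.141, 0.001, -0.329]
contact_force: [-0.0, 0.1, 0.3]
opening: 0.064
```

Call:
step_arm(moves=[[[0.02,0,0,0],[0.03,0,0,0],[0.03,0,0,0],[0.03,0,0,0],[0.0115,0,0,0.003],[0,0,0,0],[0,0,0,0]]])

```text
time: 9.32
tool_pos: [0.5903, 0.1259, 0.1388]
tool_rot: [3.141, 0.002, -0.334]
contact_force: [-0.3, -0.5, 0.0]
opening: 0.0645
```

Run:
```python
from cell import robot
import cv2
o=robot.observe();print(o["time"],o["tool_pos"],o["tool_rot"],o["opening"])
for n in ["wrist","side"]:
    f=robot.read_camera(n)["frame"][:,:,::-1]
    if n=="side": f=cv2.resize(f[180:320,230:390],None,fx=4,fy=4,interpolation=cv2.INTER_CUBIC)
    cv2.imwrite(f"pics/{n}4.png",f)
```

```text
9.3167 [0.5902523  0.12593689 0.13881731] [ 3.14095830e+00  1.61086538e-03 -3.34126133e-01] 0.06447347677901658
```

View pics/wrist4.png

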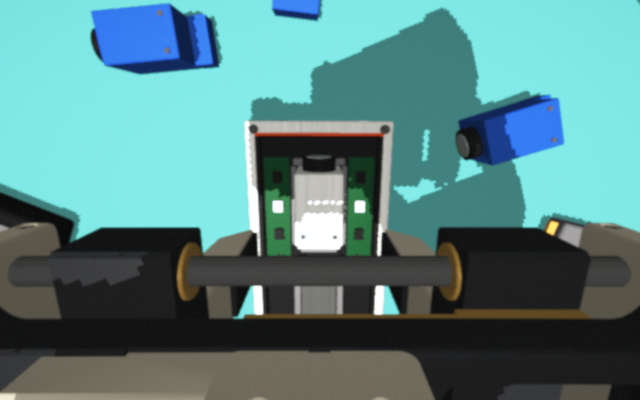

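View pics/side4.png

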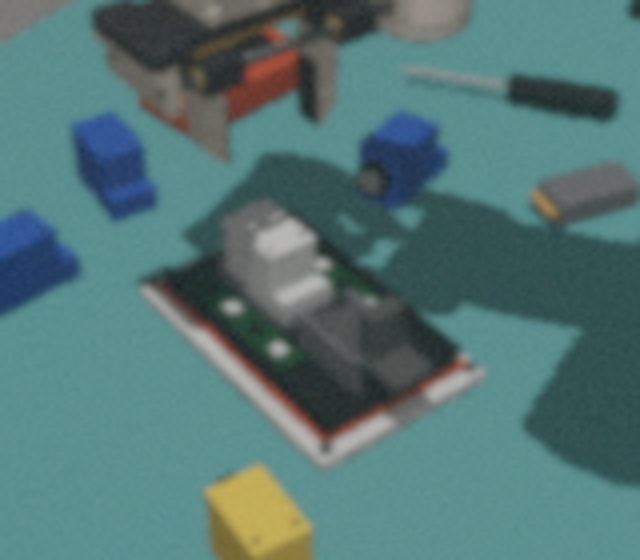

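Call:
step_arm(moves=[[[0,0,0.015,0],[0,0,0.02,0],[0,0,0.02,0],[0,0,0.02,0],[0,0,0.015,0],[0,0,0.01,0],[0,0,0,0],[0,0,0,0]]])

```text
time: 10.08
tool_pos: [0.5902, 0.1265, 0.0399]
tool_rot: [3.141, 0.0, -0.334]
contact_force: [-0.1, -0.1, 0.4]
opening: 0.0644
```

Call:
step_arm(moves=[[[0,0,0,0],[0,0,0,0],[0,0,0,0],[0,0,0,0],[0,0,0,0],[0,0,0,0],[0,0,0,0]]], hand=0, force=30)

```text
time: 10.67
tool_pos: [0.5909, 0.1261, 0.0402]
tool_rot: [-3.141, -0.001, -0.335]
contact_force: [-0.7, -0.1, 3.1]
opening: 0.0361
```

Call:
step_arm(moves=[[[0,0,-0.004,0],[0,0,-0.008,0],[0,0,-0.012,0],[0,0,-0.02,0],[0,0,-0.02,0],[0,0,-0.02,0],[0,0,-0.01,0],[0,0,0,0]]])

```text
time: 11.33
tool_pos: [0.5923, 0.1263, 0.1371]
tool_rot: [-3.139, -0.006, -0.335]
contact_force: [-0.5, -0.0, -0.8]
opening: 0.0358
```

Call:
step_arm(moves=[[[0,0,-0.02,0],[0,0,-0.025,0],[0,0,-0.025,0],[0,0,-0.025,0],[0,0,-0.02,0],[0,0,-0.01,0],[0,0,0,0],[0,0,0,0]]])

```text
time: 12.0
tool_pos: [0.5903, 0.1261, 0.2575]
tool_rot: [3.141, 0.001, -0.335]
contact_force: [0.1, -0.7, -2.6]
opening: 0.0359
```

Run:
```python
from cell import robot
import cv2
o=robot.observe();print(o["time"],o["tool_pos"],o["tool_rot"],o["opening"],o["contact_force"])
f=robot.read_camera("side")["frame"][:,:,::-1]
cv2.imwrite(f"pics/side5.png",cv2.resize(f[130:330,230:430],None,fx=3,fy=3,interpolation=cv2.INTER_CUBIC))
```

```text
12.0 [0.59033934 0.1261133  0.25749517] [ 3.14094011e+00  1.22737515e-03 -3.35237140e-01] 0.03591212405258126 [ 0.11789042 -0.65581992 -2.62972432]
```

View pics/side5.png

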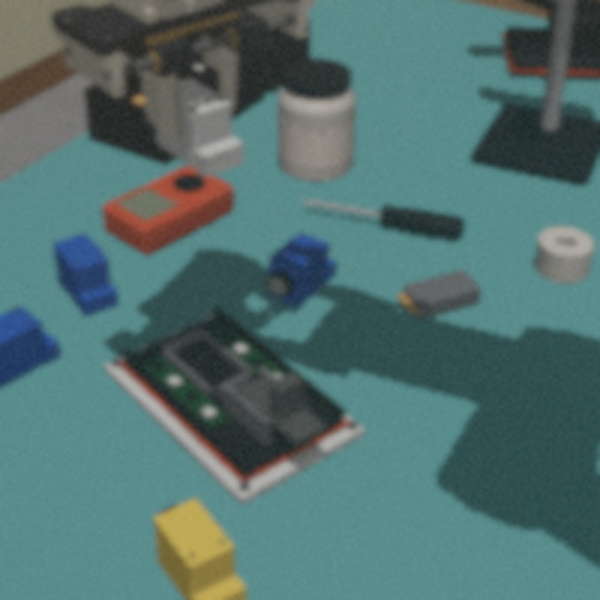

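Call:
step_arm(moves=[[[0,0,0,0.06],[0,0,0,0.11],[0,0,0,0.11],[0,0,0,0.11],[0,0,0,0.11],[0,0,0,0.11],[0,0,0,0.11],[0,0,0,0.11]]])

```text
time: 12.72
tool_pos: [0.5899, 0.126, 0.2563]
tool_rot: [3.138, 0.001, -1.171]
contact_force: [-0.2, -0.4, -1.4]
opening: 0.0357
```

Call:
step_arm(moves=[[[0,0,0,0.11],[0,0,0,0.11],[0,0,0,0.044],[0.01,0.0057,0,0],[0.02,0.0115,0,0],[0.03,0.0172,0,0],[0.03,0.0172,0,0],[0.03,0.0172,0,0]]])

```text
time: 13.38
tool_pos: [0.5377, -0.0039, 0.2571]
tool_rot: [3.139, 0.0, -1.426]
contact_force: [0.5, 0.0, -1.2]
opening: 0.0358
```

Call:
step_arm(moves=[[[0.03,0.0172,0,0],[0.03,0.0172,0,0],[0.03,0.0172,0,0],[0.03,0.0172,0,0],[0.03,0.0172,0,0],[0.02,0.0115,0,0],[0.01,0.0057,0,0],[0,0,0,0]]])

```text
time: 14.05
tool_pos: [0.4611, -0.1972, 0.2577]
tool_rot: [3.14, 0.001, -1.431]
contact_force: [-0.7, -1.0, -1.1]
opening: 0.0361
```

Run:
```python
from cell import robot
import cv2
o=robot.observe();print(o["time"],o["tool_pos"],o["tool_rot"],o["opening"],o["contact_force"])
for n in ["wrist","side","top"]:
    f=robot.read_camera(n)["frame"][:,:,::-1]
    cv2.imwrite(f"pics/{n}6.png",f)
```

```text
14.05 [ 0.46110595 -0.19716704  0.25766926] [ 3.13972595e+00  6.44727248e-04 -1.43134239e+00] 0.036119981168510985 [-0.74116865 -0.95348079 -1.05388014]
```

View pics/wrist6.png

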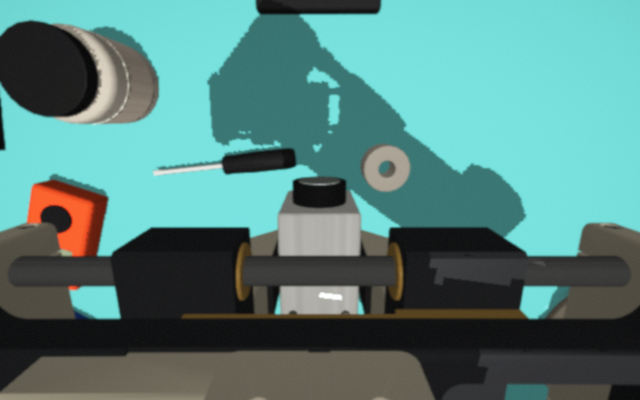

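View pics/side6.png

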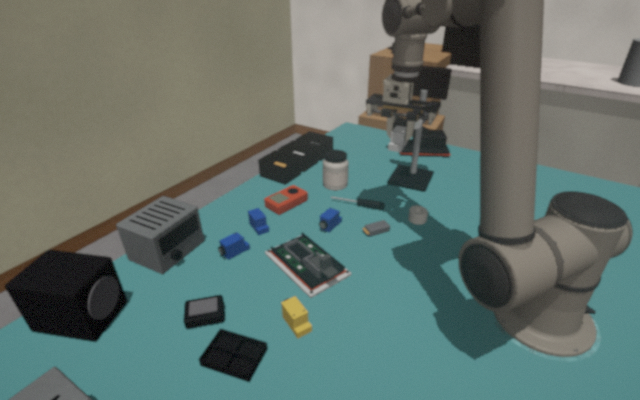

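View pics/top6.png

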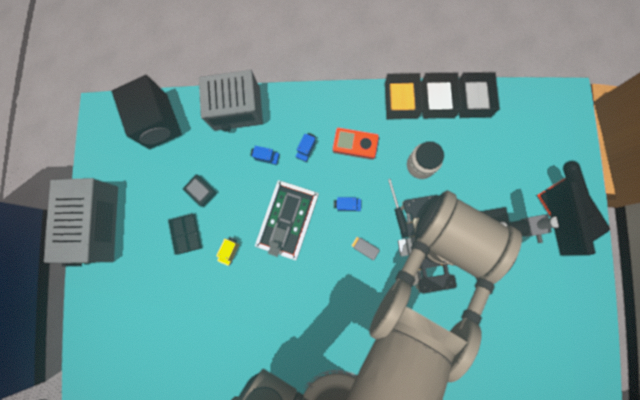

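Run:
```python
from h import *
from cell import robot
np.set_printoptions(precision=4,suppress=True)
c=robot.read_camera("wrist");o=robot.observe();p=o["tool_pos"];y=o["tool_rot"][2]
print(p,o["tool_rot"])
ex=np.array([np.cos(y),np.sin(y)]);ey=np.array([np.sin(y),-np.cos(y)])
f=c["frame"];print(cv2.resize(cv2.cvtColor(f,cv2.COLOR_RGB2GRAY)[170:212,320:321],None,fx=1,fy=1).ravel())
def rel(uv,z):
    d=plane(c,[uv],p[2]+z)[0,:2]-p[:2];return d@ex,d@ey
for uv,z in (((320,178),.019),((293,190),.006),((346,190),.006),((280,210),.028),((360,210),.028)): print(uv,rel(uv,z))
cv2.imwrite("pics/w6z.png",cv2.resize(f[165:325,260:380][:,:,::-1],None,fx=3.7,fy=3.7,interpolation=cv2.INTER_CUBIC))
```

```text
[ 0.4629 -0.1941  0.2584] [ 3.1413  0.0008 -1.4277]
[100 100 102 101 107 111  98  76  64  60  61  60  73 112 136  96  39  17
  18  17  17  16  18  17  16  16  17  20  16  21  15  17  19  17  17  19
  21  47  79  99 107 108]
(320, 178) (np.float64(0.04156330884960991), np.float64(0.0010317299161683553))
(293, 190) (np.float64(0.03335212802028752), np.float64(-0.011923119039245051))
(346, 190) (np.float64(0.033339330100204664), np.float64(0.013648039555368434))
(280, 210) (np.float64(0.029610296216656357), np.float64(-0.01576141949557939))
(360, 210) (np.float64(0.029590065605282923), np.float64(0.01775945638998033))
```

View pics/w6z.png

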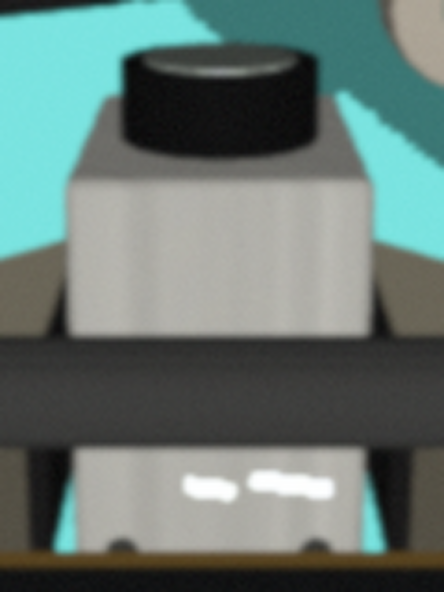

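Run:
```python
from h import *
from cell import robot
c=robot.read_camera("wrist");o=robot.observe();p=o["tool_pos"];y=o["tool_rot"][2]
ex=np.array([np.cos(y),np.sin(y)]);ey=np.array([np.sin(y),-np.cos(y)])
def rel(uv,z):
    d=plane(c,[uv],p[2]+z)[0,:2]-p[:2];return d@ex,d@ey
for uv,z in (((320,186),.019),((320,177),-.007),((278.5,213.5),.028),((360,213.5),.028)): print(uv,rel(uv,z))
```

```text
(320, 186) (np.float64(0.03782643412875383), np.float64(0.0008795566801963355))
(320, 177) (np.float64(0.03722626113277941), np.float64(0.0010040213983093422))
(278.5, 213.5) (np.float64(0.027895250002915158), np.float64(-0.01659503960537515))
(360, 213.5) (np.float64(0.027888564326601167), np.float64(0.01766557469494467))
```

Call:
step_arm(moves=[[[0.004,0,0.004,0],[0.009,0,0.004,0],[0.01,0,0.004,0],[0.01,0,0.004,0],[0.01,0,0.004,0],[0.01,0,0.0034,0],[0.006,0,0.002,0],[0.002,0,0,0]]])

```text
time: 14.97
tool_pos: [0.4712, -0.2568, 0.2325]
tool_rot: [3.141, 0.001, -1.431]
contact_force: [0.1, -0.2, -1.0]
opening: 0.0358
```

Call:
step_arm(moves=[[[0,0,0,0],[0,0,0,0],[0,0,0,0],[0,0,0,0]]])

```text
time: 15.3
tool_pos: [0.4714, -0.2551, 0.2336]
tool_rot: [-3.141, -0.0, -1.429]
contact_force: [0.1, 0.5, -2.1]
opening: 0.0357
```

Run:
```python
from h import *
from cell import robot
o=robot.observe();print(o["time"],o["tool_pos"],o["tool_rot"],o["opening"],o["contact_force"])
for n,(y0,y1,x0,x1) in dict(wrist=(0,400,0,640),side=(40,200,340,480),top=(150,290,360,560)).items():
    c=robot.read_camera(n);f=c["frame"][:,:,::-1]
    k=1 if n=="wrist" else 3.7
    im=cv2.resize(f[y0:y1,x0:x1],None,fx=k,fy=k,interpolation=cv2.INTER_CUBIC)
    y=o["tool_rot"][2];lens=o["tool_pos"]+[.038*np.cos(y),.038*np.sin(y),.006]
    for X,col in ((lens,(0,0,255)),([.4903,-.3912,.239],(0,255,0)),([.4765,-.292,.239],(255,0,255))):
        q=((proj(c,X)[0]-[x0,y0]+.5)*k-.5).round().astype(int);print(n,q);cv2.drawMarker(im,tuple(int(v) for v in q),col,0,15,1)
    cv2.imwrite(f"pics/{n}7.png",im)
```

```text
15.3 [ 0.47141919 -0.25514307  0.23363925] [-3.14121318e+00 -3.12448837e-04 -1.42873093e+00] 0.03570256040514033 [ 0.13723852  0.48572917 -2.07386171]
wrist [318 180]
wrist [320 -63]
wrist [319 181]
side [247 345]
side [275 307]
side [247 346]
top [365 329]
top [517 304]
top [364 330]
```

View pics/wrist7.png

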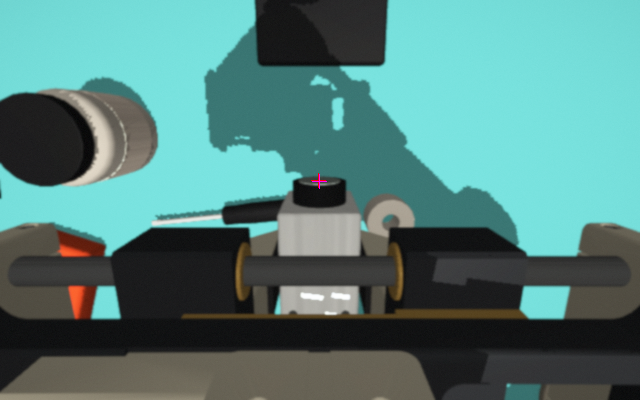

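View pics/side7.png

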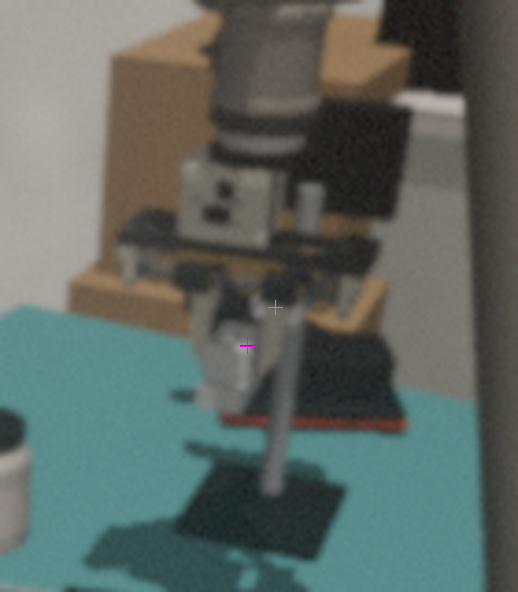

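View pics/top7.png

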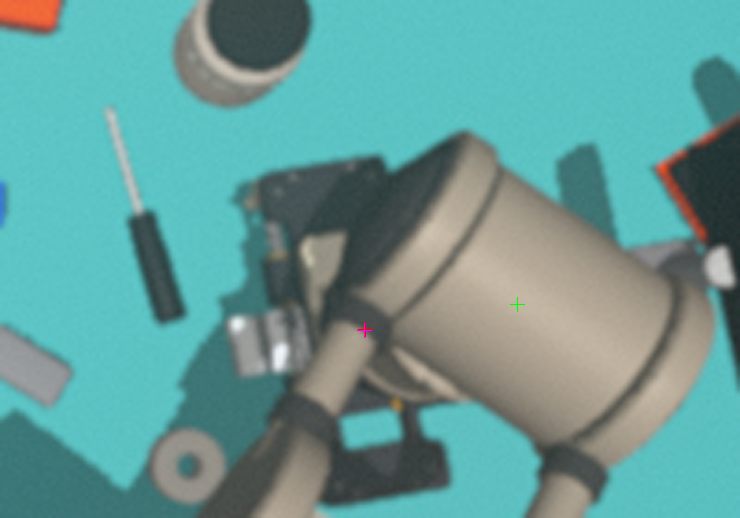

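Run:
```python
from h import *
from cell import robot
c=robot.read_camera("wrist")
P=plane(c,[(258,65),(385,64.5)],.016);print(P,P.mean(0),np.degrees(np.arctan2(*(P[1]-P[0])[1::-1])))
o=robot.observe();print(o["time"],o["tool_pos"],o["tool_rot"],o["opening"],np.abs(o["qvel"]).max())
T=robot.read_camera("top")["frame"][:,:,::-1]
cv2.imwrite("pics/top8.png",cv2.resize(T[170:270,240:340],None,fx=5,fy=5,interpolation=cv2.INTER_CUBIC))
```

```text
[[ 0.55396546 -0.36788054  0.016     ]
 [ 0.41745711 -0.38799731  0.016     ]] [ 0.48571129 -0.37793893  0.016     ] -171.61685138355654
15.5 [ 0.4713991  -0.25528241  0.23350187] [-3.14134351e+00 -2.66537916e-04 -1.42883151e+00] 0.03574855900367966 0.0021406292754095045
```

View pics/top8.png

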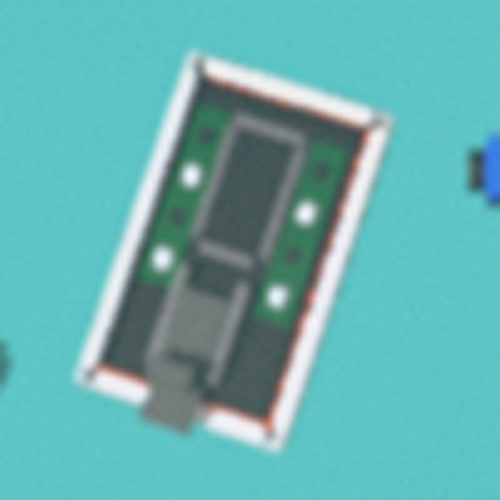

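```bash
python3 -c "
from cell import robot
print(robot.hand_in())
o=robot.observe();print(o['time'],o['tool_pos'],o['opening'])"
```

```text
the job is handed in; nothing more can be done
None
the job is handed in; nothing more can be done
```

I drew the slide out to its stop, lifted the module out of its bay and handed in at about 15.5 s, with the module held in front of the inspection camera. The hand-in gives no verdict, so whether it passed is not confirmed.

- **Slide:** I gripped the tab and drew it about 38 mm, until the pull force climbed to about 15 N with no further travel. The last top view shows it still out and the bay empty.
- **Module position:** By my measurements, the lens is within about 2 mm of the target point, at a height of about 0.239 m. The tool is level and stationary, with the fingers closed on the module at 35.7 mm.
- **Alignment:** The module's axis is within about 0.5° of the camera's. The wrist view of the camera base's front edge puts the camera's yaw at 98.4°, against my earlier 98.1°, and its centre line about 2 mm to the side of my earlier value.
- **Disagreement:** Locating the camera's front glass from the top and side views gave a height of 0.242 m, just above the stated 0.240 m maximum. I used 0.239 m because the side view probably reads slightly high. The side view's outline of the base also disagreed with the top view by up to about 15 mm at the front edge, probably because of shadow. I used the top view, and the wrist view agreed with it.
- **Not checked directly:** The arm hid the camera head in the top view, and the gripper hid it in the side view. The 100 mm gap therefore rests on the pictures taken at the start.

I saw no contact with the camera or the other things on the bench.

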